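# Check-weigh a graphite electrode and file it between its neighbours

### The arm

A 6-joint arm with a two-finger parallel gripper is mounted at the origin on the work surface. World frame = base frame: x ahead of the robot, y to its left, z up, the work surface at z = 0. Lengths are in m, angles in rad, forces in N, time in s.
With the tool pointing down it reaches from about 0.275 to 0.825 m from the base axis. Payload 4.9 kg.
Tool frame: the origin (TCP) lies midway between the tips of the shut fingers; the grasp point (between the pads) lies 19 mm behind it; x points along the fingers, z is the direction in which the jaws open and shut, and the axes are right-handed (so a half turn about x gives the same grasp; the last joint's range is limited). The gripper opens to 85 mm and grips with 20 to 120 N. Pads are 22 mm wide; open, the fingers measure 114 mm over their backs; the gripper's body (76 mm by 85 mm) begins 54 mm behind the grasp point. The pads swing forward as they close: fully open they stand 13 mm farther back than shut.
Start: joints at [-1.281, 0.326, -0.193, 1.052, 0, 1.437], TCP at [0.226, -0.501, 0.231] pointing down, gripper open.
Joint ranges: [-2.65, 2.65], [-0.97, 1.79], [-1.3, 1.35], [-1.93, 2.1], [-1.47, 1.37], [-3.14, 3.14]. Speed limits (rad/s): [2.57, 2.57, 3.14, 3.14, 3.14, 3.14].

### API

Orientations are given as a 3x3 rotation matrix whose columns are the frame's x, y, z axes.
In Python, from cell import bot, imaging, ticket, spotter gives the robot as it stands.
- The arm moves only by the tool carry_out, never from a script. Its argument "targets" is a list of rows, each a list of 7 numbers: the opening in per cent of the stroke, from 0 (shut) to 100 (fully open), then the shift along the tool's x, y, z in mm, then the turn, a rotation vector about the tool's x, y, z in degrees. In form: [[gripper, dx, dy, dz, rx, ry, rz], ...]. A call has exactly 5 rows; each row shifts and turns the commanded pose from where the row before left it, along the tool's axes as they then stand; what a row does not reach is not made up. A row lasts 1/8 s, in which the tool goes at most 62.5 mm and 10.7 degrees, less where a joint would pass 70% of its speed; a pose out of reach is approached as far as the arm can. A call with a gripper value outside its range is refused whole. The fingers move at their own pace and stop on an object; the grip force is fixed at half the most. Time passes only in rows, so rows that do not move let the fingers close, or fill a call up. It gives the time, the measured TCP pose, the force and the opening at its end, in the units of the state.
- bot.get_obs(): the state, without advancing time (a new reading comes with each control period).
- imaging.read_camera(name): name is "side" or "top"; returns the picture (384x512x3 uint8, red, green, blue); there is no depth.
- imaging.get_calibration(name): a dict with "fx", "fy", "cx", "cy" (pixels), "k1" (the pictures are not rectified: a ray, as slopes to the right and down, at radius r is drawn at 1 + k1 r^2 times it, then the intrinsics apply), "R" (3x3) and "t" (3): a world point X has camera coordinates R X + t. Camera axes: x right, y down, z forward; pixel columns grow to the right and rows downward; lengths in m; the calibration is good to about 2 mm. A picture is of the moment at which its call begins. get_calibration takes no time and is no camera call.
- ticket.sign_off(): hands the job in, once; it reports no verdict.
Trained networks look in the newest picture that a camera, given by its name, has taken for a name from the list of things; names that differ only in an ending like _2 or _b are one class to them, and where a whole thing is asked for, a point or a joint stands for the part that bears it (a point fixed in the world has none). Each returns a list of dicts, best first, with "confidence" (0 to 1); they miss things now and then, are a little off and sometimes report something else, mostly with a low value. They report only what shows in the picture. A call takes as long as a camera call. They do not tell look-alikes from the thing itself.
- spotter.boxes_of(name, camera): "xy" ([column, row] in pixels, amid what is visible of it).
- spotter.regions_of(name, camera): "region" (384x512 bool, what is visible of it) and "xy" ([column, row] in pixels, amid what is visible of it).
- spotter.spot_point(name, camera): "xy" ([column, row] in pixels: a listed point, or the origin of a listed thing).
The state is a dict: "clock": time; "qpos": joint angles; "qd": joint speeds; "effort": joint torques, N m; "tool_pos": TCP position; "orientation": TCP orientation; "wrist_force": force on the tool from outside, world axes, zero at the start; "wrist_torque": the same for the moment, N m; "gripper_width": finger opening in m.
Only numpy, scipy, OpenCV 4.12 (cv2) and the standard library are available. Lean on these libraries where they do the work, as an engineer would, in place of code of your own. Each camera call takes 0.05 s, during which the arm holds its last target.

### The job

Check the tall graphite electrode that stands on the pan of the balance: push the arrest lever all the way over so that the beam is free and the pan sinks, then bring the lever all the way back so that the beam is arrested level again. Only then take the electrode off the pan and slide it, wedge foot down, between the two large graphite plates in the green storage rack, spreading them, until it stands upright on the rack's floor, square with them and midway along their width. Leave the rest of the bench as it is.

Things in the scene. Friction and masses are not known exactly. Their poses are not given: they have to be found in the camera images.
- electrode: The electrode to handle: dark graphite plate 60 mm wide (its x) by 12 mm thick (its y) by 125 mm tall (its z), plus a brass terminal 10 mm across standing 14 mm above the middle of the top edge. The lowest 25 mm taper evenly to a wedge foot 3 mm thick. Origin at the middle of the foot's underside. About 0.15 kg. It starts standing in the cradle of the balance pan, its width along the beam.
- balance: White check balance, fixed to the table, base 100 x 250 x 24 mm. Origin at the centre of the base's underside; its y runs along the beam towards the pan (at y = +100 mm), its x across; the arrest lever stands beyond the other end, at y = -140 mm. A brass counterweight (40 mm across, top 100 mm above the table) sits at y = -70 mm; a small graduated scale above the pivot reaches 120 mm.
- pan (a point): Middle of the pan's upper face (the pan is part of the beam and tilts with it), where the electrode's foot stands; 74 mm above the table when the beam is level. The cradle's two steel cheeks rise 45 mm from the pan, 15 mm apart (across the balance) and 50 mm long along the beam: the electrode, 125 mm tall, lifts straight out. Axes as the balance's when level.
- beam (a joint): Tilt of the beam (rad): 0 level (a stop holds it from going further up), growing as the pan sinks, to 0.14 at the lower stop. With the electrode on the pan a free beam sinks slowly by itself to about 0.14; empty it rises to 0.
- arrest (a joint): Angle of the arrest lever (rad), 0 to 1.0. At 0 the lever leans 0.5 rad towards the balance's -x side and its cam holds the beam level; at 1.0 it leans 0.5 rad to the +x side and the beam is free. It stays where it is left and moves with about 1.5 to 3 N at the ball. It may start up to 0.1 from 0.
- arrest_ball (a point): Centre of the black ball, 22 mm across, at the end of the lever. The lever is a 10 mm steel rod; the ball's centre is 85 mm from the hinge line, which runs along the balance's y axis 40 mm above the table at balance x = 0; the ball is at balance y = -140 mm.
- rack: Green plastic storage rack, fixed to the table, 100 x 145 mm: a floor 6 mm thick, a 63 mm high wall at either end of its y axis and a 64 mm high presser plate before each wall; open at the x sides. Springs push the pressers together with 2 to 3 N, so that the stored plates stand pressed face to face; each presser can give way 20 mm. Origin at the table, below the joint between the two large plates; the stored plates follow one another along its y axis.
- plate_a: Large stored graphite plate, standing on the rack's floor, 80 mm wide (x) by 18 mm thick (y) by 72 mm tall (z), 0.18 kg. The top 14 mm is bevelled by 7.5 mm on both faces (top edge 3 mm thick), so that two such plates form a V groove 15 mm wide and 14 mm deep. Origin at the centre of the underside. Graphite is slippery. It stands on the rack's -y side, touching plate_b.
- plate_b: Large stored graphite plate, same as plate_a, touching it on the rack's +y side. The electrode belongs between plate_a and plate_b; its foot, entering the groove from above, pushes them apart.
- plate_c: Small stored graphite plate, 50 x 14 x 52 mm (x, y, z), standing beyond plate_b on the rack's +y side. Origin at the centre of its underside. The electrode does not go beside it.
- beaker: Empty glass beaker, 70 mm across, 90 mm tall, standing behind the rack; bystander. Origin at the centre of its underside.
- weight_big: Brass weight 28 mm across, 38 mm tall, behind the balance; bystander. Origin at the centre of its underside.
- weight_small: Brass weight 22 mm across, 31 mm tall, behind the balance; bystander. Origin at the centre of its underside.
- dcell: Battery cell standing on end, 33 mm across, 60 mm tall, in front of the rack; bystander. Origin at the centre of its underside.
- bottle: Amber bottle with white cap, 60 mm across, 130 mm tall, towards the far edge; bystander. Origin at the centre of its underside.
- dish: White dish 84 mm across, 18 mm tall, near the robot on the right; bystander. Origin at the centre of its underside.
- screwdriver: Screwdriver 160 mm long lying near the robot on the left; bystander. Origin under its middle.
Things that resemble listed ones, but are neither listed nor needed, are in the scene too. What is shaped like the rack but orange is not meant.

How it is judged:
On the way, in this order (a step that is already met when the one before it is completed fails the run):
1. the beam is released: lever over, pan sunk with the electrode on it (value of joint arrest above 0.75 rad and value of joint beam above 0.1 rad and distance between electrode and pan below 0.015 m), for 0.2 s.
2. the beam is arrested level again with the electrode still on the pan (value of joint arrest below 0.2 rad and value of joint beam below 0.03 rad and distance between electrode and pan below 0.015 m), for 0.2 s.
3. the electrode is lifted clear of the cradle (z of electrode in the frame of pan above 0.05 m), for 0.1 s.
At the end, for the whole second after the job is handed in: Electrode at rest between plate_a and plate_b (9-23 mm from each centre), foot within 5 mm of the rack floor, within 20 mm of its middle, upright within 0.12 rad, turned with the rack within 0.2 rad; stored plates standing on the floor; lever below 0.2 rad, beam below 0.03 rad (y of electrode in the frame of plate_a between 0.009 and 0.023 m and y of electrode in the frame of plate_b between -0.023 and -0.009 m and x of electrode in the frame of rack between -0.02 and 0.02 m and z of electrode in the frame of rack between 0.002 and 0.011 m and angle between electrode's own z axis and vertical below 0.12 rad and angle between the y axis of electrode and the y axis of rack, either way round below 0.2 rad and angle between each of plate_a, plate_b's own z axis and vertical below 0.15 rad and angle between plate_c's own z axis and vertical below 0.2 rad and z of each of plate_a, plate_b in the frame of rack below 0.012 m and z of plate_c in the frame of rack below 0.014 m and value of joint arrest below 0.2 rad and value of joint beam below 0.03 rad and linear speed of electrode below 0.02 m/s); the robot touches nothing.
It fails at once if the electrode is taken off the pan while the beam is not arrested (value of joint arrest above 0.35 rad and distance between electrode and pan above 0.03 m).
It fails at once if the electrode is tipped over (angle between electrode's own z axis and vertical above 0.9 rad).
It fails at once if a bystander is pushed about or knocked over (moved more than 30 mm) (distance of any of beaker, weight_big, weight_small, dcell, bottle, dish, screwdriver from where it was at the start of the episode above 0.03 m).
It also fails if it takes over 56 s, if anything falls off the work surface, if the arm or the gripper's body presses on something with over 40 N, if the wrist force passes 120 N, or if a joint passes its speed limit or range.

## Working session

There is one attempt and no reset: what is moved stays moved. The work goes in short steps, Python scripts to look and compute and a tool call to move; the robot and the scene stay as the last step left them, time stands still between calls to the robot, and variables do not carry over. Pictures are saved under pics/ and viewed, and the job is handed in when it is done.

Besides the shell and the picture viewer there is one more tool, called as name([rows], argument=value, ...), one row to a line, values as JSON. carry_out: Moves the arm, as the interface text tells. Its arguments: {"type":"object","properties":{"targets":{"type":"array"}},"required":["targets"]}

```bash
mkdir -p pics; ls
cat > h.py <<'E'
import numpy as np, cv2
from cell import bot, imaging, ticket, spotter
def save(name,fn):
    im=imaging.read_camera(name); cv2.imwrite('pics/'+fn,im[:,:,::-1]); return im
E
python3 - <<'E'
from h import *
for c in('side','top'):
    save(c,c+'0.png'); print(c,imaging.get_calibration(c))
print(bot.get_obs())
E
```

```text
pics
side {'fx': 448.94157748586383, 'fy': 448.94157748586383, 'cx': 258.6908228255569, 'cy': 186.012946834391, 'k1': -0.06381032063808231, 'R': array([[ 0.88316175, -0.46859035, -0.0211758 ],
       [-0.31230286, -0.55372015, -0.77192028],
       [ 0.34998893,  0.68834373, -0.63536656]]), 't': array([-0.50999802,  0.23940595,  0.94184368])}
top {'fx': 430.1173388233136, 'fy': 430.1173388233136, 'cx': 251.43155165988316, 'cy': 198.81616007941756, 'k1': -0.039281713289055074, 'R': array([[ 0.01850294, -0.99977591,  0.0102844 ],
       [-0.9855463 , -0.01997007, -0.16822509],
       [ 0.16839278, -0.0070231 , -0.98569496]]), 't': array([-0.01943419,  0.58715744,  1.05477607])}
{'clock': 0.1, 'qpos': array([-1.28117663e+00,  3.26888145e-01, -1.93494377e-01,  1.05203008e+00,
        2.54082327e-06,  1.43658931e+00]), 'qd': array([-2.46334555e-03, -1.18824128e-03,  3.82401357e-03,  1.74779680e-03,
       -6.15228973e-06, -1.25000163e-03]), 'effort': array([ 1.12052512e-03, -4.44238901e+01,  2.63037962e+01,  7.85202370e-03,
       -1.79915355e-04,  1.15878942e-05]), 'tool_pos': array([ 0.22604026, -0.50081095,  0.23056617]), 'orientation': array([[-4.59154273e-04,  9.11521930e-01,  4.11251213e-01],
       [ 1.54968989e-03,  4.11251411e-01, -9.11520639e-01],
       [-9.99998694e-01,  2.18783251e-04, -1.60140416e-03]]), 'wrist_force': array([-0.5069238 ,  0.43876555, -0.5114675 ]), 'wrist_torque': array([0.01946042, 0.04209252, 0.01782541]), 'gripper_width': 0.08553536027300027}
```

View pics/side0.png

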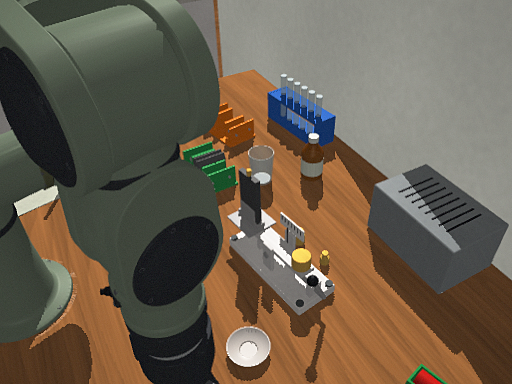

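View pics/top0.png

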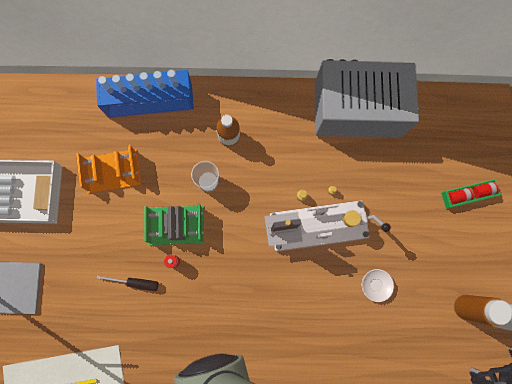

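The top view shows the balance centred near (320,225), with the pan and electrode at (287,224) and the lever ball at (386,227). The green rack is at (173,225) and the orange look-alike at (110,170). In the side view the arm hides part of the bench.

```bash
cat >> h.py <<'E'
C={c:imaging.get_calibration(c) for c in('side','top')}
def ray(c,p):
    k=C[c]; d=np.array([(p[0]-k['cx'])/k['fx'],(p[1]-k['cy'])/k['fy']])
    u=d.copy()
    for _ in range(20): u=d/(1+k['k1']*(u@u))
    v=k['R'].T@np.array([u[0],u[1],1]); o=-k['R'].T@k['t']; return o,v
def onz(c,p,z):
    o,v=ray(c,p); return o+v*(z-o[2])/v[2]
def proj(c,X):
    k=C[c]; X=np.atleast_2d(X)@k['R'].T+k['t']; u=X[:,:2]/X[:,2:]
    r=(u**2).sum(1,keepdims=True); u=u*(1+k['k1']*r)
    return u*[k['fx'],k['fy']]+[k['cx'],k['cy']]
def tri(pc):
    A=np.zeros((3,3));b=np.zeros(3)
    for c,p in pc:
        o,v=ray(c,p);v=v/np.linalg.norm(v);P=np.eye(3)-np.outer(v,v);A+=P;b+=P@o
    return np.linalg.solve(A,b)
def crop(im,x0,y0,x1,y1,s,fn):
    cv2.imwrite('pics/'+fn,cv2.resize(im[y0:y1,x0:x1,::-1],None,fx=s,fy=s,interpolation=cv2.INTER_CUBIC))
E
python3 - <<'E'
from h import *
im=save('top','top1.png')
crop(im,255,180,415,280,5,'bal.png'); crop(im,130,190,230,275,7,'rack.png')
np.set_printoptions(precision=4,suppress=True)
for n,z in [('electrode',.074),('pan',.074),('arrest_ball',.115),('balance',0),('rack',0),('plate_a',.006),('plate_b',.006),('plate_c',.006)]:
    for r in spotter.spot_point(n,'top')[:3]: print(n,r['confidence'],r['xy'],onz('top',r['xy'],z))
E
```

```text
electrode 0.6 [281.3, 230.2] [ 0.5058 -0.0835  0.074 ]
pan 0.82 [281.6, 228.6] [ 0.5098 -0.0842  0.074 ]
arrest_ball 0.64 [385.0, 228.0] [ 0.5116 -0.33    0.115 ]
arrest_ball 0.39 [174.3, 261.1] [0.4237 0.1714 0.115 ]
balance 0.71 [315.4, 228.2] [ 0.5201 -0.1801  0.    ]
rack 0.94 [180.6, 222.8] [0.5274 0.1787 0.    ]
rack 0.8 [115.8, 169.6] [0.6691 0.3619 0.    ]
plate_a 0.68 [167.7, 227.8] [0.5128 0.2112 0.006 ]
plate_a 0.66 [176.9, 225.1] [0.5205 0.1873 0.006 ]
plate_a 0.55 [180.7, 223.7] [0.5244 0.1774 0.006 ]
plate_b 0.68 [167.7, 227.8] [0.5128 0.2112 0.006 ]
plate_b 0.66 [176.9, 225.1] [0.5205 0.1873 0.006 ]
plate_b 0.55 [180.7, 223.7] [0.5244 0.1774 0.006 ]
plate_c 0.68 [167.7, 227.8] [0.5128 0.2112 0.006 ]
plate_c 0.66 [176.9, 225.1] [0.5205 0.1873 0.006 ]
plate_c 0.55 [180.7, 223.7] [0.5244 0.1774 0.006 ]
```

View pics/bal.png

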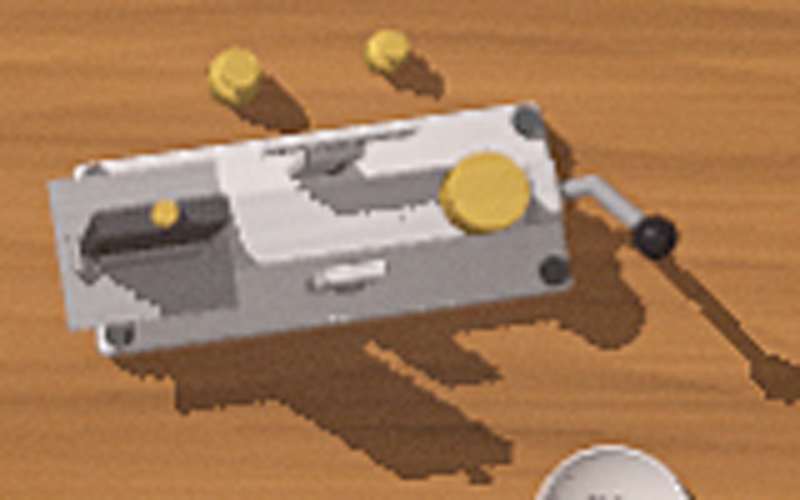

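View pics/rack.png

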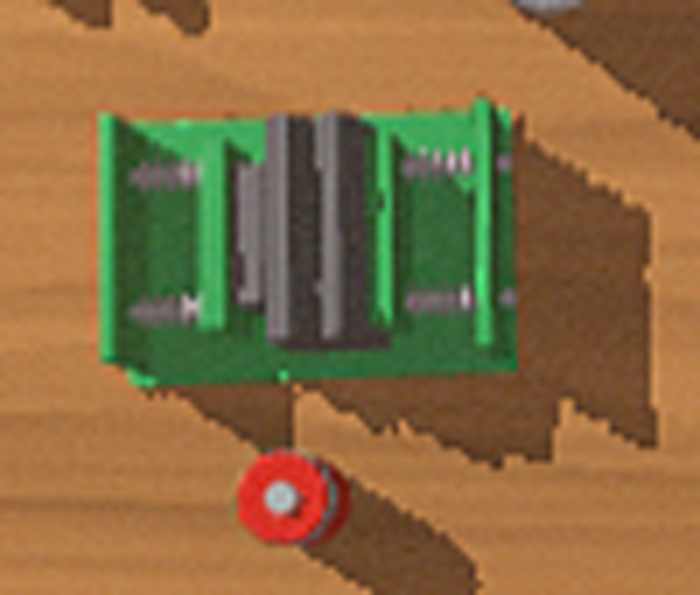

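```bash
cat > m.py <<'E'
from h import *
from scipy.optimize import least_squares
np.set_printoptions(precision=4,suppress=True)
def T(p,L):
    L=np.atleast_2d(np.array(L,float)); c,s=np.cos(p[2]),np.sin(p[2])
    return np.c_[p[0]+c*L[:,0]-s*L[:,1],p[1]+s*L[:,0]+c*L[:,1],L[:,2]]
def fit(L,P,p0):
    f=lambda p:(proj('top',T(p,L))-P).ravel()
    r=least_squares(f,p0); return r.x,r.fun.reshape(-1,2)
E
python3 - <<'E'
from m import *
P=np.array([[75,170],[537,103],[573,287],[103,352]])/5+[255-.5+.1,180-.5+.1]
L=[[.05,.125,.024],[.05,-.125,.024],[-.05,-.125,.024],[-.05,.125,.024]]
b,res=fit(L[1:],P[1:],[.52,-.18,.13]); print('bal',b,res)
# rack: floor & wall tops
Lr=[[-.05,-.0725,.006],[.05,.0725,.063],[-.05,.0725,.063],[.05,-.0725,.063],[-.05,-.0725,.063]]
Pr=np.array([[517,370],[100,114],[101,361],[489,100],[489,345]])/7+[130,190]
r,res=fit(Lr,Pr,[.52,.19,.05]); print('rack',r,res)
im=cv2.imread('pics/top1.png')
def draw(im,p,boxes,off,s,fn,size):
    x0,y0,x1,y1=off
    I=cv2.resize(im[y0:y1,x0:x1],None,fx=s,fy=s,interpolation=cv2.INTER_CUBIC)
    for pts,col in boxes:
        q=((proj('top',T(p,pts))+.5-[x0,y0])*s).astype(int); cv2.polylines(I,[q],len(q)>2,col,1)
    cv2.imwrite('pics/'+fn,I)
rect=lambda cx,cy,w,h,z:[[cx-w/2,cy-h/2,z],[cx+w/2,cy-h/2,z],[cx+w/2,cy+h/2,z],[cx-w/2,cy+h/2,z]]
R=(0,0,255);Y=(0,255,255);M=(255,0,255)
a=-.5
draw(im,b,[(rect(0,0,.1,.25,.024),R),(rect(0,.1,.012,.06,.199),Y),(rect(0,.1,.01,.01,.213),M),(rect(0,-.07,.04,.04,.1),M),([[0,-.14,.04],[.085*np.sin(a),-.14,.04+.085*np.cos(a)]],M)],(255,180,415,280),5,'balo.png',0)
draw(im,r,[(rect(0,0,.1,.145,.006),R),(rect(0,.009,.08,.003,.078),Y),(rect(0,-.009,.08,.003,.078),Y),(rect(0,0,.1,.145,.063),M)],(130,190,230,275),7,'racko.png',0)
E
```

```text
bal [ 0.5269 -0.1861  0.1546] [[ 0.563  -0.5459]
 [ 0.1429  0.158 ]
 [-0.6849  0.3432]]
rack [0.5204 0.1901 0.0586] [[-0.1867  0.1311]
 [-0.955  -2.204 ]
 [-1.14    2.0937]
 [ 0.7169 -2.367 ]
 [ 1.5457  2.1728]]
```

View pics/balo.png

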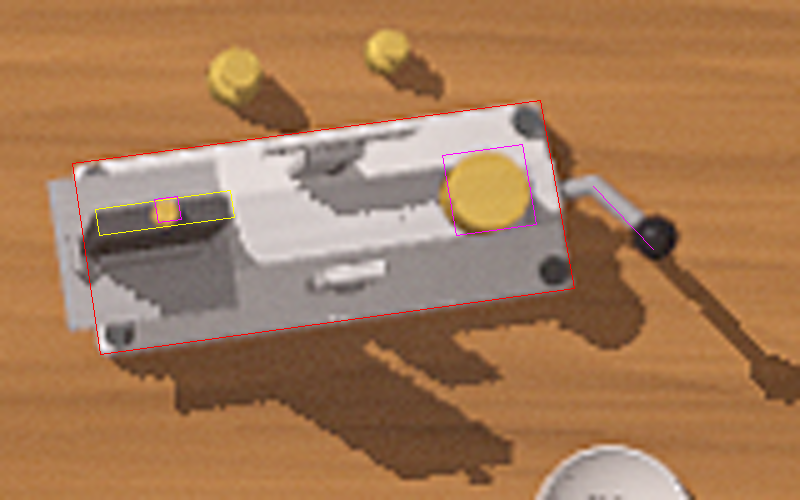

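View pics/racko.png

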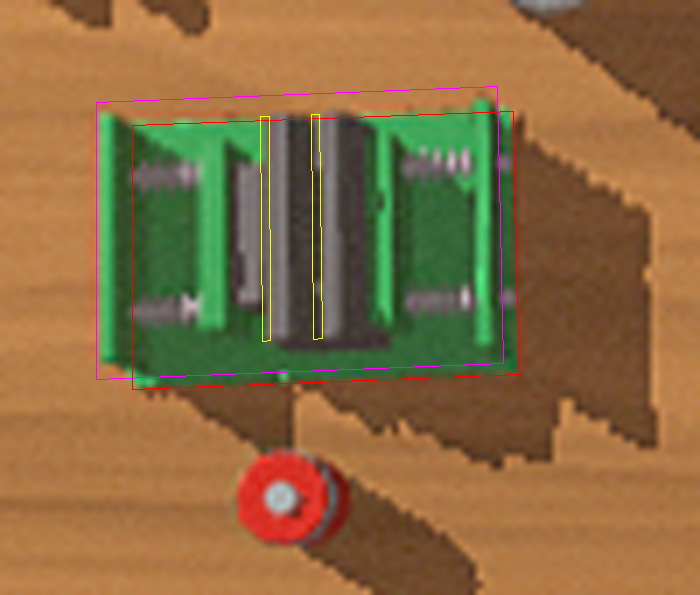

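Run:
```python
from m import *
im=cv2.imread('pics/top1.png')
x0,y0,x1,y1=150,195,210,250;s=11
I=cv2.resize(im[y0:y1,x0:x1],None,fx=s,fy=s,interpolation=cv2.INTER_CUBIC)
cv2.imwrite('pics/r2.png',I)
r=np.array([.5204,.1901,.0586]); r[:2]+=-.007*np.array([-np.sin(r[2]),np.cos(r[2])]); print(r)
rect=lambda cx,cy,w,h,z:[[cx-w/2,cy-h/2,z],[cx+w/2,cy-h/2,z],[cx+w/2,cy+h/2,z],[cx-w/2,cy+h/2,z]]
for pts,col in [(rect(0,.009,.08,.003,.078),(0,255,255)),(rect(0,-.009,.08,.003,.078),(0,255,255)),(rect(0,0,.08,.036,.064),(0,0,255)),(rect(0,.025,.05,.014,.058),(255,0,255)),(rect(0,.007,.1,.145,.006),(0,0,255)),([[-.04,0,.064],[.04,0,.064]],(255,255,0))]:
    q=((proj('top',T(r,pts))+.5-[x0,y0])*s).astype(int); cv2.polylines(I,[q],True,col,1)
cv2.imwrite('pics/r3.png',I)
print('term',onz('top',[288,222.5],.213), T([.5269,-.1861,.1546],[[0,.1,.213],[-.041,-.14,.115],[.041,-.14,.115]]))
```

```text
[0.5208 0.1831 0.0586]
term [ 0.5091 -0.087   0.213 ] [[ 0.5115 -0.0873  0.213 ]
 [ 0.5079 -0.3307  0.115 ]
 [ 0.589  -0.3181  0.115 ]]
```

View pics/r2.png

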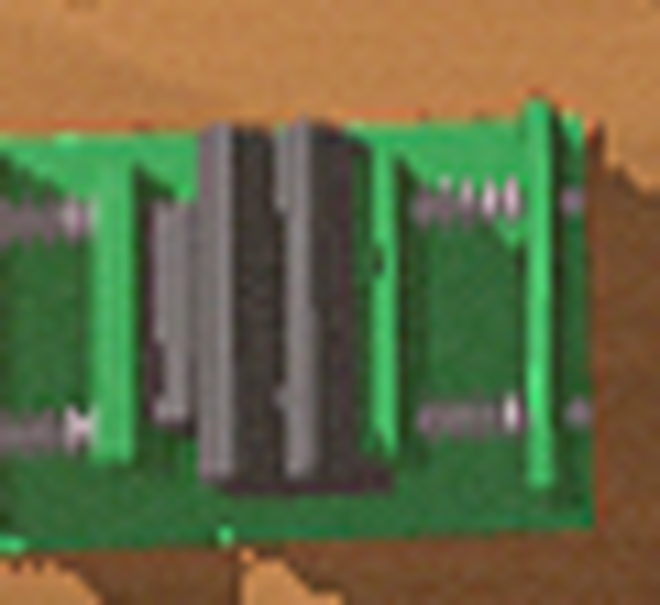

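View pics/r3.png

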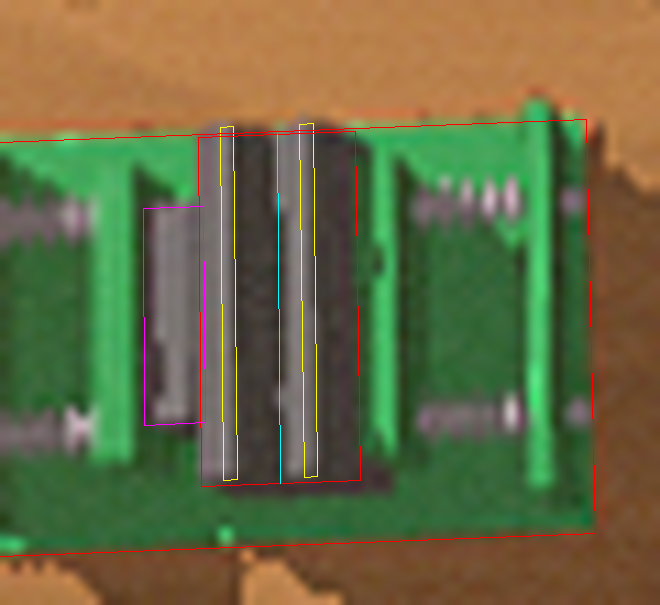

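```bash
cat > plan.py <<'E'
from m import *
from scipy.spatial.transform import Rotation as Ro
def target_R(yaw):
    c,s=np.cos(yaw),np.sin(yaw); return np.array([[0,-s,c],[0,c,s],[-1,0,0.]])
def plan(goal,yaw,n=5,nr=None):
    o=bot.get_obs(); p=o['tool_pos'];R=o['orientation'];G=target_R(yaw)
    w=Ro.from_matrix(R.T@G).as_rotvec(); D=(np.array(goal)-p)/n
    print('pos',p,'w deg',np.degrees(w),'D',D*n*1000, 'F',o['wrist_force'],'grip',o['gripper_width'],'t',o['clock'])
    st=Ro.from_rotvec(w/n).as_matrix()
    for i in range(n):
        print(np.round(R.T@D*1000,1),np.round(np.degrees(w/n),2)); R=R@st
E
python3 - <<'E'
from plan import *
print(onz('top',[386,227.4],.115))
plan([.508,-.331,.22],.1546,10)
E
```

```text
[ 0.5131 -0.3324  0.115 ]
pos [ 0.2262 -0.5014  0.2313] w deg [-74.5774  -0.0001  -0.0011] D [281.8252 170.3513 -11.2748] F [-0.0364 -0.2854 -0.8565] grip 0.08575958825864187 t 0.55
[ 1.1 32.7 -3.9] [-7.46 -0.   -0.  ]
[ 1.1 32.9  0.3] [-7.46 -0.   -0.  ]
[ 1.1 32.6  4.6] [-7.46 -0.   -0.  ]
[ 1.1 31.7  8.8] [-7.46 -0.   -0.  ]
[ 1.1 30.3 12.8] [-7.46 -0.   -0.  ]
[ 1.1 28.4 16.7] [-7.46 -0.   -0.  ]
[ 1.1 26.  20.2] [-7.46 -0.   -0.  ]
[ 1.1 23.1 23.4] [-7.46 -0.   -0.  ]
[ 1.1 19.9 26.2] [-7.46 -0.   -0.  ]
[ 1.1 16.3 28.6] [-7.46 -0.   -0.  ]
```

Candidates: the target lever ball is at (386,227). The red battery top at (171,261) also drew an arrest_ball report, and the balance's black feet are at (361,204) and (366,234). For the rack, green at (173,225) is the target and orange at (110,170) is not. The electrode is at (288,223). The crops confirm these choices.

carry_out([
  [60,1,32.7,-3.9,-7.5,0,0],
  [60,1,32.9,0.3,-7.5,0,0],
  [60,1,32.6,4.6,-7.5,0,0],
  [60,1,31.7,8.8,-7.5,0,0],
  [60,1,30.3,12.8,-7.5,0,0],
])

```text
clock: 1.18
tool_pos: [0.3678, -0.4155, 0.2264]
orientation: [[0.0, 0.469, 0.883], [-0.0, 0.883, -0.469], [-1.0, -0.0, 0.0]]
wrist_force: [-0.1, -1.1, 0.1]
gripper_width: 0.0513
```

carry_out([
  [60,1,28.4,16.7,-7.5,0,0],
  [60,1,26,20.2,-7.5,0,0],
  [60,1,23.1,23.4,-7.5,0,0],
  [60,1,19.9,26.2,-7.5,0,0],
  [60,1,16.3,28.6,-7.5,0,0],
])

```text
clock: 1.8
tool_pos: [0.5082, -0.3296, 0.2213]
orientation: [[0.0, -0.166, 0.986], [-0.0, 0.986, 0.166], [-1.0, -0.0, 0.0]]
wrist_force: [-0.4, 0.2, 0.9]
gripper_width: 0.0513
```

Run:
```python
from plan import *
im=save('top','t2.png'); crop(im,255,180,415,280,5,'t2c.png'); s=save('side','s2.png')
for n in ('electrode','pan','arrest_ball'):
    for c in('side','top'):
        print(n,c,[(round(r['confidence'],2),r['xy']) for r in spotter.spot_point(n,c)[:2]])
plan([.510,-.331,.105],.1546,5)
```

```text
electrode side [(0.58, [247.5, 219.0])]
electrode top [(0.76, [282.4, 229.2]), (0.44, [314.5, 226.7])]
pan side [(0.59, [253.0, 218.7]), (0.43, [324.5, 261.9])]
pan top [(0.57, [283.7, 228.0])]
arrest_ball side [(0.58, [311.6, 280.0])]
arrest_ball top [(0.41, [384.3, 228.8])]
pos [ 0.5066 -0.3308  0.2214] w deg [ 0.3259 -0.011   0.0058] D [   3.428    -0.1967 -116.3771] F [ 0.6045 -0.6738 -0.1302] grip 0.0513024964082939 t 2.2
[23.3 -0.1  0.7] [ 0.07 -0.    0.  ]
[23.3 -0.1  0.7] [ 0.07 -0.    0.  ]
[23.3 -0.1  0.7] [ 0.07 -0.    0.  ]
[23.3 -0.1  0.7] [ 0.07 -0.    0.  ]
[23.3 -0.1  0.7] [ 0.07 -0.    0.  ]
```

View pics/t2c.png

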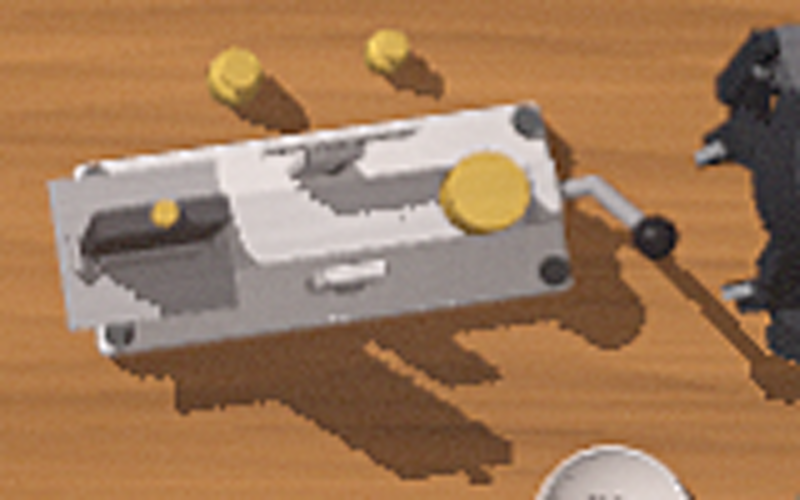

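View pics/s2.png

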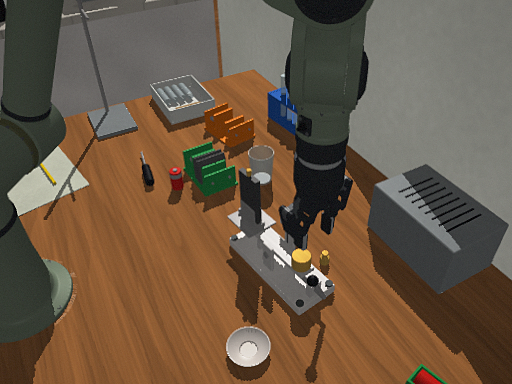

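The side view now shows the ball at about (312,281) and the electrode at (249,200). The top crop shows the open fingers straddling the ball's line from above.

Run:
```python
from plan import *
s=cv2.imread('pics/s2.png')[:,:,::-1]; crop(s,220,150,350,320,4,'s2c.png')
print(tri([('side',[312.3,281]),('top',[386,227.4])]))
print('tcp side',proj('side',bot.get_obs()['tool_pos']),'top',proj('top',bot.get_obs()['tool_pos']))
b=[.5269,-.1861,.1546]
L=[[0,.1,.213],[0,.1,.199],[0,.1,.074],[-.05,-.125,.024],[-.05,.125,.024],[-.041,-.14,.115],[0,-.07,.1]]
print(np.c_[proj('side',T(b,L)),proj('top',T(b,L))])
```

```text
[ 0.5139 -0.3328  0.1152]
tcp side [[311.0414 241.8126]] top [[400.9859 225.3387]]
[[248.0851 168.3473 288.1204 221.4128]
 [248.328  173.7067 287.5194 222.1541]
 [250.3141 217.3899 282.8412 227.924 ]
 [297.6191 308.2578 369.3509 237.1548]
 [227.2309 236.3963 274.5227 250.3353]
 [308.4766 281.6751 385.3694 229.5359]
 [300.1135 254.2358 352.4225 217.4488]]
```

View pics/s2c.png

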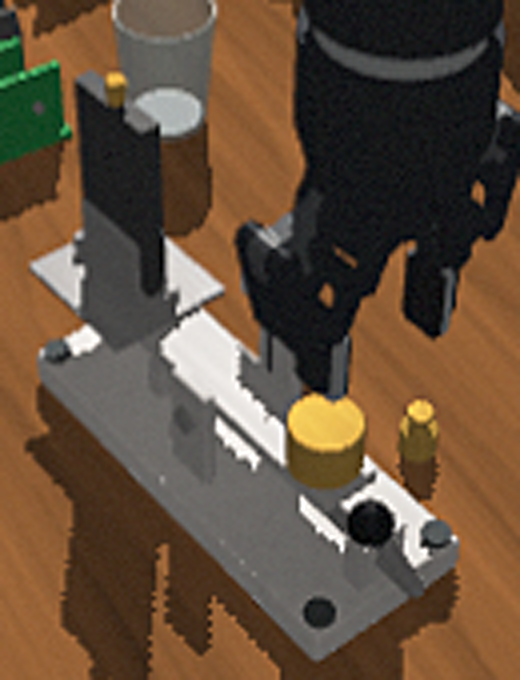

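carry_out([
  [60,20,-0.5,2,0,0,0],
  [60,25,-0.5,2,0,0,0],
  [60,30,-0.5,2,0,0,0],
  [60,28,-0.5,1,0,0,0],
  [60,20,0,0,0,0,0],
])

```text
clock: 2.82
tool_pos: [0.5135, -0.3314, 0.0971]
orientation: [[-0.001, -0.16, 0.987], [0.001, 0.987, 0.16], [-1.0, 0.001, -0.001]]
wrist_force: [0.4, 0.5, -0.0]
gripper_width: 0.0512
```

carry_out([
  [60,0,0,10,0,0,0],
  [60,0,0,10,0,0,0],
  [60,0,0,10,0,0,0],
  [60,0,0,10,0,0,0],
  [60,0,0,10,0,0,0],
])

```text
clock: 3.45
tool_pos: [0.565, -0.323, 0.0988]
orientation: [[0.001, -0.161, 0.987], [-0.001, 0.987, 0.162], [-1.0, -0.001, 0.001]]
wrist_force: [-1.0, -1.2, 1.9]
gripper_width: 0.0515
```

Run:
```python
from plan import *
im=save('top','t3.png'); crop(im,255,180,415,280,5,'t3c.png')
b=[.5269,-.1861,.1546]
p=bot.get_obs()['tool_pos'];print(p,T([0,0,-b[2]],[p-[b[0],b[1],0]]),bot.get_obs()['wrist_force'])
```

```text
[ 0.5662 -0.3227  0.0987] [[ 0.0178 -0.141   0.0987]] [ 0.4013 -0.1269 -0.5188]
```

View pics/t3c.png

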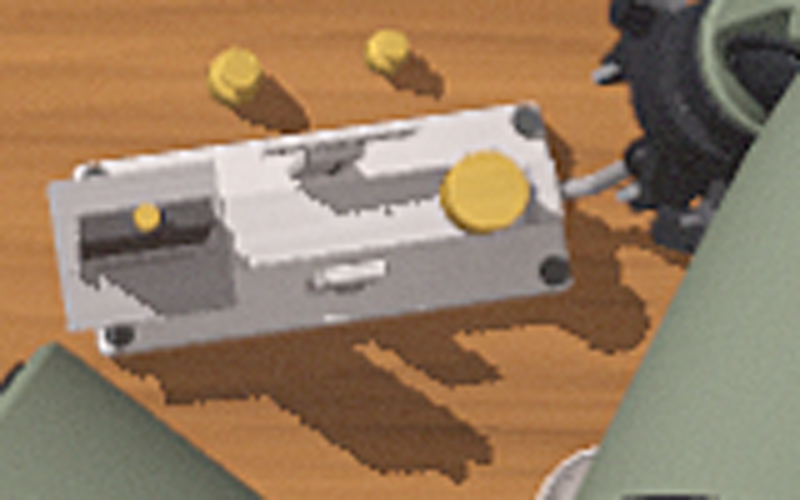

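The lever is now near vertical and the pan has begun to sink: the terminal moved to crop (147,217).

carry_out([
  [60,0,0,9,0,0,0],
  [60,0,0,9,0,0,0],
  [60,0,0,9,0,0,0],
  [60,0,0,6,0,0,0],
  [60,0,0,4,0,0,0],
])

```text
clock: 4.12
tool_pos: [0.6006, -0.3168, 0.0981]
orientation: [[-0.0, -0.161, 0.987], [0.0, 0.987, 0.161], [-1.0, 0.0, -0.0]]
wrist_force: [-2.0, -1.1, -0.2]
gripper_width: 0.0514
```

Run:
```python
from plan import *
im=save('top','t4.png'); crop(im,255,180,415,280,5,'t4c.png')
b=[.5269,-.1861,.1546]
p=bot.get_obs()['tool_pos'];print(p,T([0,0,-b[2]],[p-[b[0],b[1],0]]),bot.get_obs()['wrist_force'])
```

```text
[ 0.6011 -0.3168  0.0982] [[ 0.0532 -0.1405  0.0982]] [-1.2688 -0.0625 -0.406 ]
```

View pics/t4c.png

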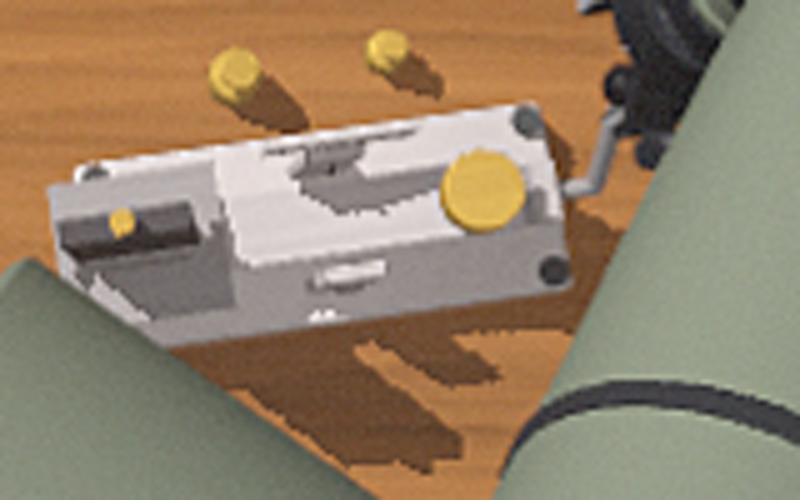

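carry_out([
  [60,0,0,3,0,0,0],
  [60,0,0,2,0,0,0],
  [60,0,0,0,0,0,0],
  [60,0,0,0,0,0,0],
  [60,0,0,0,0,0,0],
])

```text
clock: 4.8
tool_pos: [0.6025, -0.3166, 0.0978]
orientation: [[-0.005, -0.16, 0.987], [-0.0, 0.987, 0.16], [-1.0, 0.0, -0.005]]
wrist_force: [-9.1, -1.6, 1.1]
gripper_width: 0.0512
```

Run:
```python
from plan import *
im=save('top','t5.png'); crop(im,255,180,415,280,5,'t5c.png'); s=save('side','s5.png'); crop(s,220,150,350,320,4,'s5c.png')
b=[.5269,-.1861,.1546]
p=bot.get_obs()['tool_pos'];print(p,T([0,0,-b[2]],[p-[b[0],b[1],0]]),bot.get_obs()['wrist_force'])
# predicted terminal at beam tilts about pivot guess
for th in (0,.1,.14):
    pv=np.array([0,.0,.06]); d=np.array([0,.1,.213])-pv; c,s_=np.cos(th),np.sin(th)
    q=pv+[0,c*d[1]+s_*d[2],-s_*d[1]+c*d[2]]; print(th,(proj('top',T(b,[q]))+.5-[255,180])*5)
```

```text
[ 0.6026 -0.3166  0.0978] [[ 0.0547 -0.1406  0.0978]] [-8.6212 -0.6975  1.2715]
0 [[168.1018 209.5642]]
0.1 [[132.4772 216.9424]]
0.14 [[119.0757 219.8563]]
```

View pics/t5c.png

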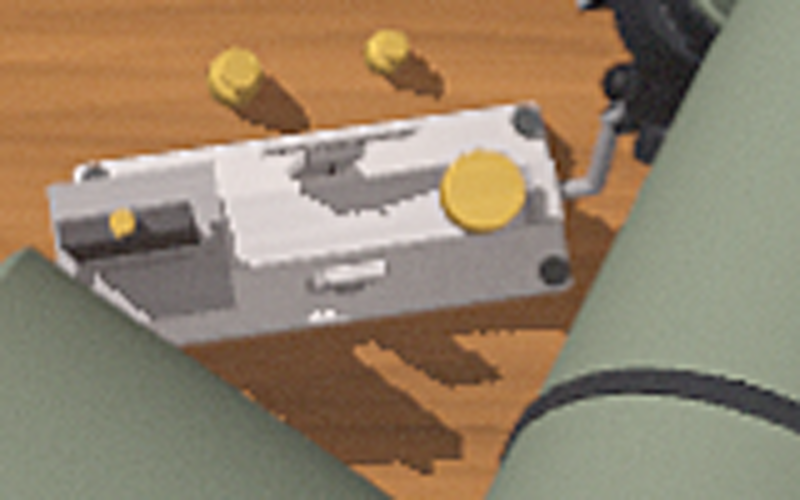

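View pics/s5c.png

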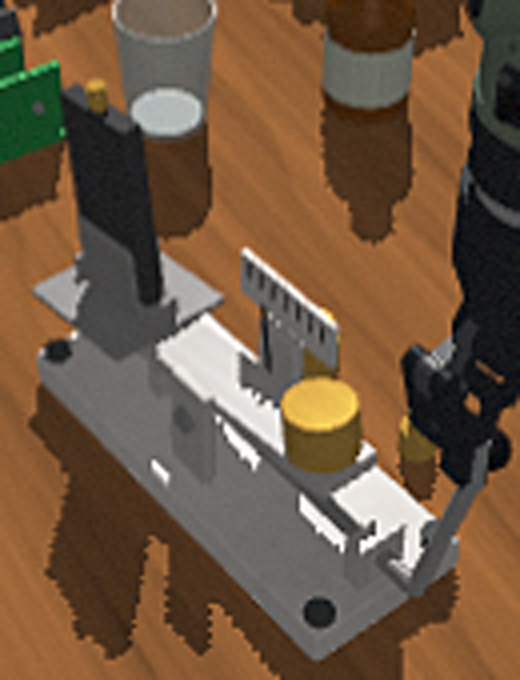

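The lever is at its stop (9 N of force) and the pan has sunk to about 0.13–0.14 rad: the terminal is at crop (122,222). Bringing it back.

carry_out([
  [60,0,0,-14,0,0,0],
  [60,0,0,-14,0,0,0],
  [60,0,0,-12,0,0,0],
  [60,0,0,-10,0,0,0],
  [60,0,0,-10,0,0,0],
])

```text
clock: 5.52
tool_pos: [0.5463, -0.3263, 0.099]
orientation: [[0.002, -0.161, 0.987], [-0.001, 0.987, 0.161], [-1.0, -0.001, 0.002]]
wrist_force: [2.8, 0.2, 2.1]
gripper_width: 0.0511
```

carry_out([
  [60,0,0,-10,0,0,0],
  [60,0,0,-10,0,0,0],
  [60,0,0,-9,0,0,0],
  [60,0,0,-8,0,0,0],
  [60,0,0,-6,0,0,0],
])

```text
clock: 6.15
tool_pos: [0.503, -0.3326, 0.0979]
orientation: [[-0.0, -0.161, 0.987], [0.001, 0.987, 0.161], [-1.0, 0.001, -0.0]]
wrist_force: [2.4, 0.2, -0.8]
gripper_width: 0.0512
```

Run:
```python
from plan import *
im=save('top','t6.png'); crop(im,255,180,415,280,5,'t6c.png')
b=[.5269,-.1861,.1546]
p=bot.get_obs()['tool_pos'];print(p,T([0,0,-b[2]],[p-[b[0],b[1],0]]),bot.get_obs()['wrist_force'])
```

```text
[ 0.5024 -0.3327  0.0979] [[-0.0468 -0.1411  0.0979]] [ 1.26   -0.2373 -0.2814]
```

View pics/t6c.png

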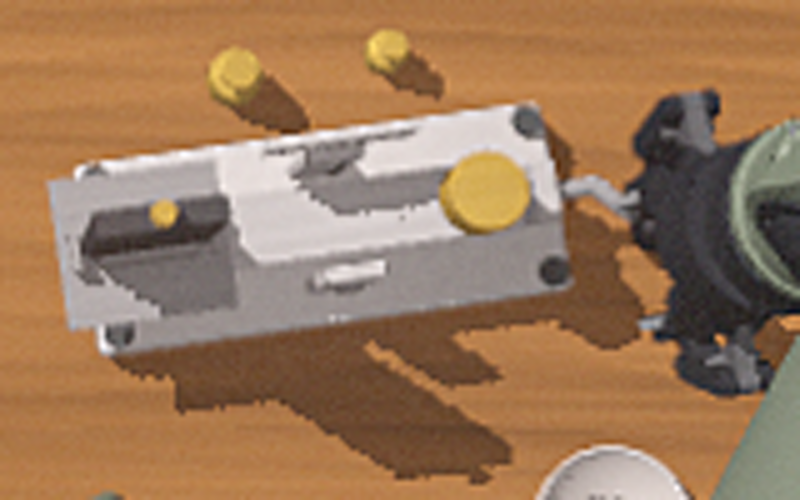

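carry_out([
  [60,0,0,-5,0,0,0],
  [60,0,0,-4,0,0,0],
  [60,0,0,-3,0,0,0],
  [60,0,0,-1,0,0,0],
  [60,0,0,0,0,0,0],
])

```text
clock: 6.82
tool_pos: [0.4933, -0.3348, 0.099]
orientation: [[0.005, -0.162, 0.987], [0.0, 0.987, 0.162], [-1.0, -0.0, 0.005]]
wrist_force: [8.6, 2.5, -0.3]
gripper_width: 0.0515
```

carry_out([
  [60,0,0,14,0,0,0],
  [60,-20,0,0,0,0,0],
  [70,-45,0,0,0,0,0],
  [80,-50,0,0,0,0,0],
  [90,-50,0,0,0,0,0],
])

```text
clock: 7.45
tool_pos: [0.5041, -0.3325, 0.2645]
orientation: [[-0.002, -0.161, 0.987], [-0.0, 0.987, 0.161], [-1.0, 0.0, -0.002]]
wrist_force: [1.0, -0.6, -0.5]
gripper_width: 0.0766
```

Run:
```python
from plan import *
im=save('top','t7.png'); crop(im,255,180,415,280,5,'t7c.png'); s=save('side','s7.png'); crop(s,220,150,350,320,4,'s7c.png')
plan([.5105,-.0872,.26],.1546,5)
```

```text
pos [ 0.5067 -0.3346  0.2695] w deg [0.4224 0.2773 0.4526] D [  3.7925 247.4309  -9.4931] F [ 0.0421 -0.4608  0.3219] grip 0.07654667316205487 t 7.55
[ 1.6 48.7  8.7] [0.08 0.06 0.09]
[ 1.6 48.7  8.7] [0.08 0.06 0.09]
[ 1.7 48.8  8.6] [0.08 0.06 0.09]
[ 1.8 48.8  8.5] [0.08 0.06 0.09]
[ 1.8 48.8  8.4] [0.08 0.06 0.09]
```

View pics/t7c.png

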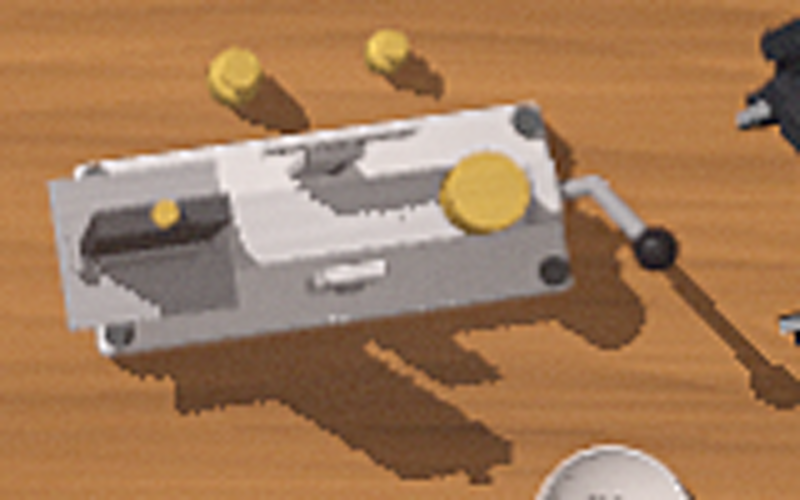

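View pics/s7c.png

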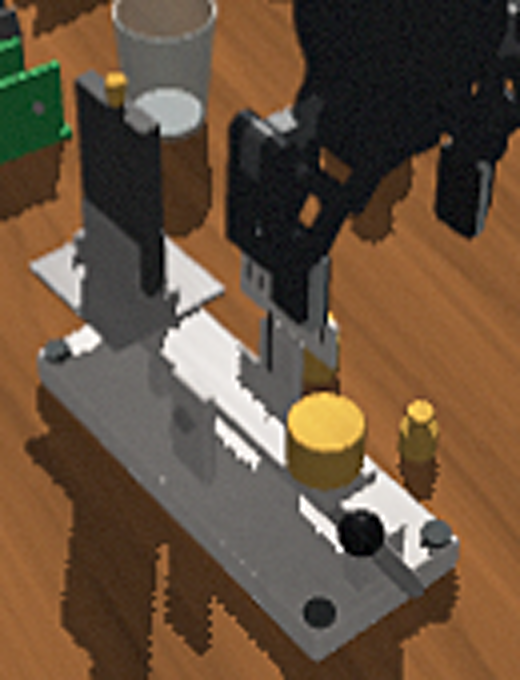

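The lever is fully back: the ball is at crop (655,248), matching the model at 0. The beam is level with the terminal at (165,213). Next, over the electrode.

carry_out([
  [100,1,48.7,8.7,0,0,0],
  [100,1,48.7,8.7,0,0,0],
  [100,1,48.8,8.6,0,0,0],
  [100,1,48.8,8.5,0,0,0],
  [100,1,48.8,8.4,0,0,0],
])

```text
clock: 8.18
tool_pos: [0.507, -0.0837, 0.2575]
orientation: [[-0.002, -0.161, 0.987], [-0.001, 0.987, 0.161], [-1.0, -0.0, -0.002]]
wrist_force: [1.2, -0.1, 0.1]
gripper_width: 0.0851
```

carry_out([
  [100,0,0,0,0,0,0],
  [100,0,0,0,0,0,0],
  [100,0,0,0,0,0,0],
  [100,0,0,0,0,0,0],
  [100,0,0,0,0,0,0],
])

```text
clock: 8.8
tool_pos: [0.5076, -0.0859, 0.2582]
orientation: [[-0.0, -0.16, 0.987], [-0.0, 0.987, 0.16], [-1.0, -0.0, -0.0]]
wrist_force: [0.7, 0.0, 0.6]
gripper_width: 0.0853
```

Run:
```python
from plan import *
plan([.5103,-.0872,.162],.1546,5)
s=save('side','s8.png'); crop(s,200,100,350,250,5,'s8c.png')
print(proj('side',bot.get_obs()['tool_pos']))
```

```text
pos [ 0.5076 -0.0859  0.2582] w deg [ 0.347  -0.0135  0.0008] D [  2.6779  -1.304  -96.1677] F [0.7008 0.0179 0.6013] grip 0.08527475865646286 t 8.8
[19.2 -0.3  0.5] [ 0.07 -0.    0.  ]
[19.2 -0.3  0.5] [ 0.07 -0.    0.  ]
[19.2 -0.3  0.5] [ 0.07 -0.    0.  ]
[19.2 -0.3  0.5] [ 0.07 -0.    0.  ]
[19.2 -0.3  0.5] [ 0.07 -0.    0.  ]
[[245.1917 150.4811]]
```

View pics/s8c.png

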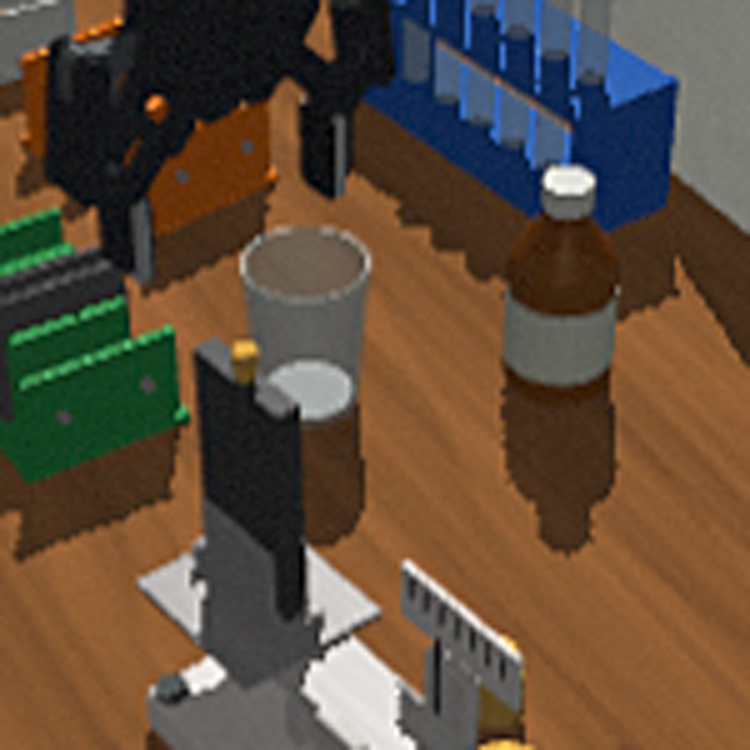

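carry_out([
  [100,19,-0.3,0.5,0,0,0],
  [100,20,-0.3,0.5,0,0,0],
  [100,20,-0.3,0.5,0,0,0],
  [100,20,-0.2,0.5,0,0,0],
  [100,17,-0.2,0.5,0,0,0],
])

```text
clock: 9.48
tool_pos: [0.5102, -0.0862, 0.1615]
orientation: [[-0.0, -0.161, 0.987], [0.0, 0.987, 0.161], [-1.0, 0.0, -0.0]]
wrist_force: [0.7, 0.8, -0.1]
gripper_width: 0.0855
```

carry_out([
  [70,0,0,0,0,0,0],
  [50,0,0,0,0,0,0],
  [35,0,0,0,0,0,0],
  [22,0,0,0,0,0,0],
  [22,0,0,0,0,0,0],
])

```text
clock: 10.1
tool_pos: [0.5105, -0.086, 0.1626]
orientation: [[0.001, -0.161, 0.987], [-0.0, 0.987, 0.161], [-1.0, -0.0, 0.001]]
wrist_force: [-0.5, 0.3, 0.7]
gripper_width: 0.0187
```

Run:
```python
from plan import *
plan([.5103,-.0872,.162],.1546,5)
s=save('side','s9.png'); crop(s,200,100,350,250,5,'s9c.png')
im=save('top','t9.png'); crop(im,255,180,415,280,5,'t9c.png');
```

```text
pos [ 0.5105 -0.086   0.1626] w deg [0.4257 0.0323 0.0148] D [-0.2379 -1.1609 -0.6219] F [-0.4975  0.3061  0.7135] grip 0.018746956815601467 t 10.1
[ 0.1 -0.2 -0.1] [0.09 0.01 0.  ]
[ 0.1 -0.2 -0.1] [0.09 0.01 0.  ]
[ 0.1 -0.2 -0.1] [0.09 0.01 0.  ]
[ 0.1 -0.2 -0.1] [0.09 0.01 0.  ]
[ 0.1 -0.2 -0.1] [0.09 0.01 0.  ]
```

View pics/s9c.png

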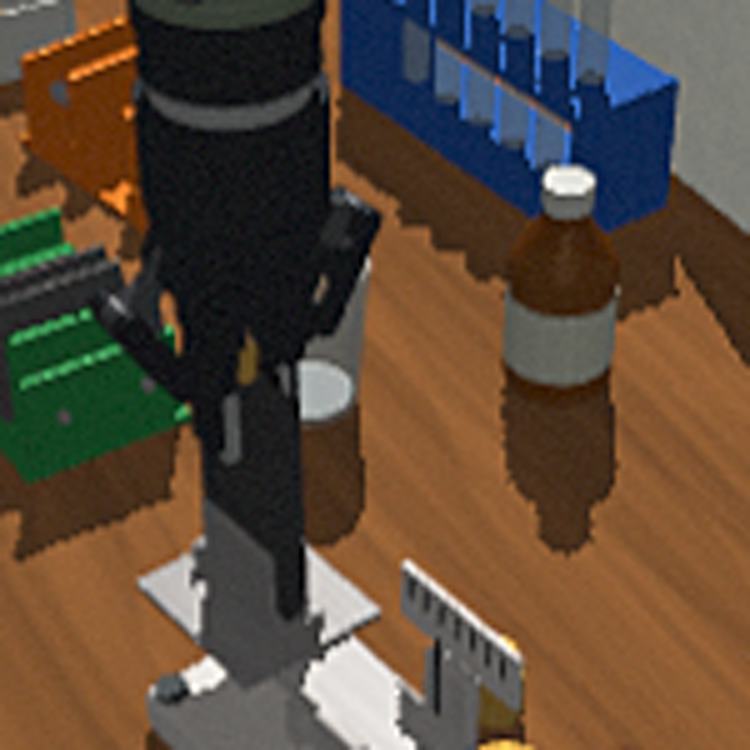

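View pics/t9c.png

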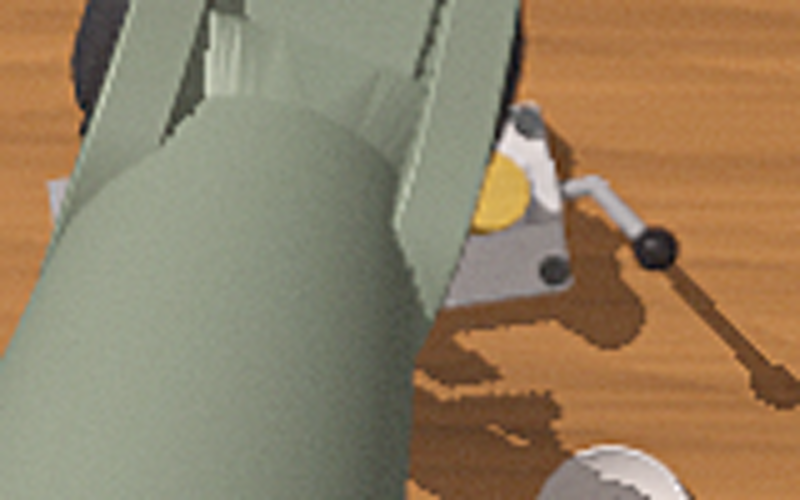

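The fingers straddle the electrode's upper part with no contact force. Closing.

carry_out([
  [17,0,0,0,0,0,0],
  [14,0,0,0,0,0,0],
  [10,0,0,0,0,0,0],
  [0,0,0,0,0,0,0],
  [0,0,0,0,0,0,0],
])

```text
clock: 10.82
tool_pos: [0.5103, -0.086, 0.1623]
orientation: [[-0.0, -0.161, 0.987], [0.0, 0.987, 0.161], [-1.0, 0.0, -0.0]]
wrist_force: [-0.3, 0.2, 1.6]
gripper_width: 0.0114
```

carry_out([
  [0,-6,0,0,0,0,0],
  [0,-12,0,0,0,0,0],
  [0,-18,0,0,0,0,0],
  [0,-20,0,0,0,0,0],
  [0,-20,0,0,0,0,0],
])

```text
clock: 11.45
tool_pos: [0.5105, -0.086, 0.2397]
orientation: [[0.001, -0.161, 0.987], [-0.0, 0.987, 0.161], [-1.0, -0.0, 0.001]]
wrist_force: [0.6, 0.2, -1.8]
gripper_width: 0.0113
```

Run:
```python
from plan import *
s=save('side','s10.png'); crop(s,200,100,350,250,5,'s10c.png')
plan([.521,.183,.25],np.pi/2+.0586,10)
```

```text
pos [ 0.5118 -0.0864  0.2424] w deg [-84.0715   0.1072   0.2784] D [  9.1768 269.4324   7.605 ] F [ 1.4033 -0.3187 -0.4475] grip 0.010982466060208319 t 11.5
[-0.8 26.4  5.3] [-8.41  0.01  0.03]
[-0.8 25.4  9.1] [-8.41  0.01  0.03]
[-0.8 23.8 12.7] [-8.41  0.01  0.03]
[-0.8 21.7 16. ] [-8.41  0.01  0.03]
[-0.8 19.1 19. ] [-8.41  0.01  0.03]
[-0.8 16.1 21.6] [-8.41  0.01  0.03]
[-0.8 12.8 23.7] [-8.41  0.01  0.03]
[-0.8  9.2 25.3] [-8.41  0.01  0.03]
[-0.8  5.4 26.4] [-8.41  0.01  0.03]
[-0.8  1.5 26.9] [-8.41  0.01  0.03]
```

View pics/s10c.png

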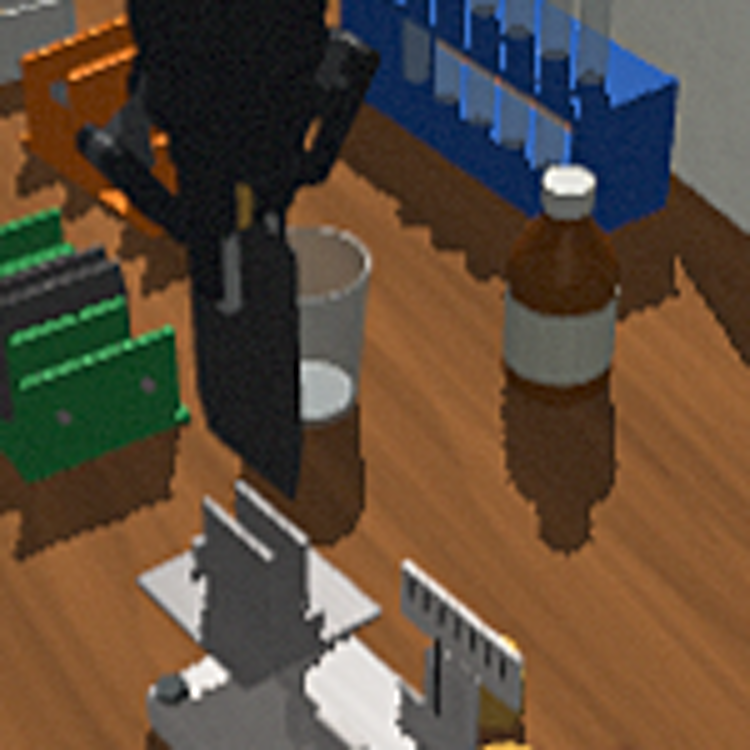

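The electrode is held and clear of the cradle. Carrying it to the rack.

carry_out([
  [0,-0.8,26.4,5.3,-8.4,0,0],
  [0,-0.8,25.4,9.1,-8.4,0,0],
  [0,-0.8,23.8,12.7,-8.4,0,0],
  [0,-0.8,21.7,16,-8.4,0,0],
  [0,-0.8,19.1,19,-8.4,0,0],
])

```text
clock: 12.12
tool_pos: [0.5151, 0.0496, 0.2425]
orientation: [[0.0, -0.783, 0.622], [-0.0, 0.622, 0.783], [-1.0, -0.0, 0.0]]
wrist_force: [0.3, 0.1, -1.8]
gripper_width: 0.0115
```

carry_out([
  [0,0,16.1,21.6,-8.4,0,0],
  [0,0,12.8,23.7,-8.4,0,0],
  [0,0,9.2,25.3,-8.4,0,0],
  [0,0,5.4,26.4,-8.4,0,0],
  [0,0,1.5,26.9,-8.4,0,0],
])

```text
clock: 12.75
tool_pos: [0.5196, 0.1842, 0.2424]
orientation: [[0.0, -0.998, -0.062], [0.0, -0.062, 0.998], [-1.0, -0.0, 0.0]]
wrist_force: [0.7, -0.8, -1.2]
gripper_width: 0.0112
```

carry_out([
  [0,0,0,0,0,0,0],
  [0,0,0,0,0,0,0],
  [0,0,0,0,0,0,0],
  [0,0,0,0,0,0,0],
  [0,0,0,0,0,0,0],
])

```text
clock: 13.38
tool_pos: [0.5197, 0.1829, 0.2423]
orientation: [[0.0, -0.998, -0.056], [-0.0, -0.056, 0.998], [-1.0, -0.0, -0.0]]
wrist_force: [0.3, -0.2, -1.3]
gripper_width: 0.011
```

Run:
```python
from plan import *
s=save('side','s11.png'); crop(s,140,80,290,230,5,'s11c.png')
im=save('top','t11.png'); crop(im,130,170,230,275,5,'t11c.png')
plan([.521,.183,.18],np.pi/2+.0586,5)
```

```text
pos [0.5197 0.1831 0.2423] w deg [-0.1068 -0.0007  0.001 ] D [  1.3072  -0.0556 -62.3089] F [-0.0245  0.3016 -1.5306] grip 0.011171315869624875 t 13.475
[12.5 -0.3 -0. ] [-0.02 -0.    0.  ]
[12.5 -0.3 -0. ] [-0.02 -0.    0.  ]
[12.5 -0.3 -0. ] [-0.02 -0.    0.  ]
[12.5 -0.3 -0. ] [-0.02 -0.    0.  ]
[12.5 -0.3 -0. ] [-0.02 -0.    0.  ]
```

View pics/s11c.png

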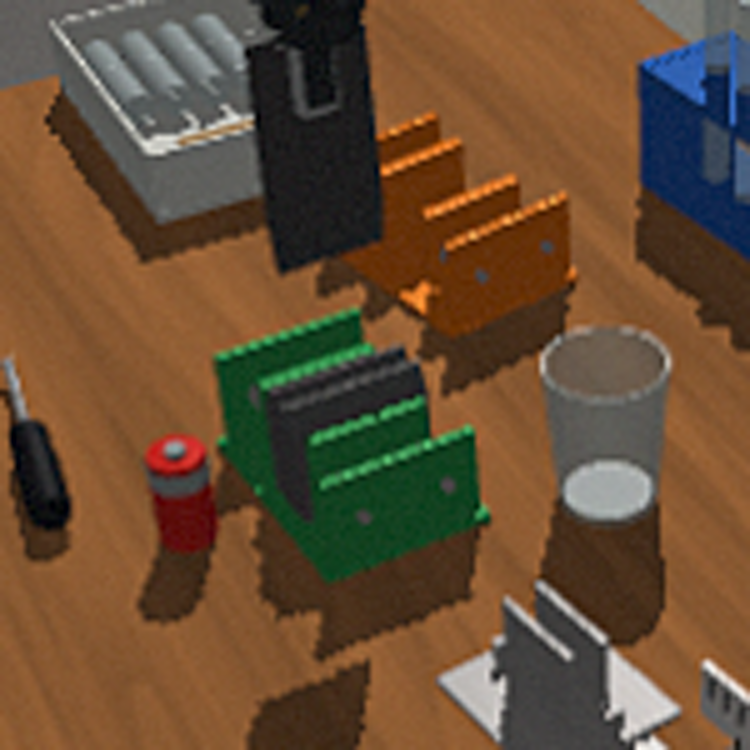

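View pics/t11c.png

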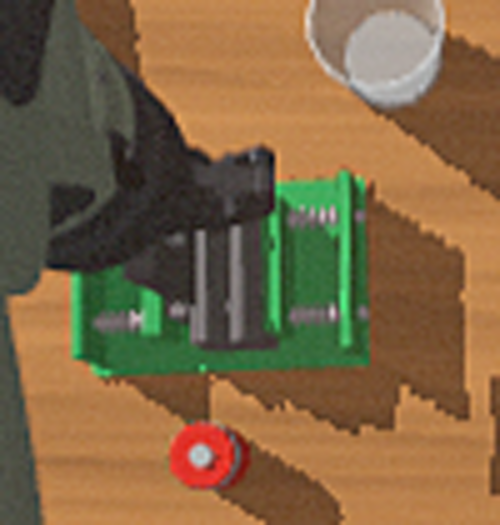

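Run:
```python
from plan import *
o=bot.get_obs();p=o['tool_pos']; f=lambda L:(proj('side',L)+.5-[140,80])*5
r=[.5208,.1831,.0586]; e=[p[0],p[1],.0577]
z=p[2]-.0883
print('foot',f(T(e,[[-.03,-.0015,z],[.03,-.0015,z]])))
print('ridge b',f(T(r,[[-.04,.009,.078],[.04,.009,.078]])),'a',f(T(r,[[-.04,-.009,.078],[.04,-.009,.078]])))
s=cv2.imread('pics/s11.png'); I=cv2.resize(s[80:230,140:290],None,fx=5,fy=5,interpolation=cv2.INTER_CUBIC)
for L,pp in [([[-.03,-.0015,z],[.03,-.0015,z]],e),([[-.04,.009,.078],[.04,.009,.078]],r),([[-.04,-.009,.078],[.04,-.009,.078]],r),([[-.05,-.0655,.006],[.05,-.0655,.006]],r)]:
    q=f(T(pp,L)).astype(int); cv2.line(I,q[0].tolist(),q[1].tolist(),(0,255,255),1)
cv2.imwrite('pics/s11o.png',cv2.resize(I[200:600,200:500],None,fx=2,fy=2) [:600])
```

```text
foot [[271.6948 272.9903]
 [376.8966 238.3281]]
ridge b [[264.1515 389.7901]
 [397.7766 342.8094]] a [[278.4925 406.601 ]
 [413.1129 358.7298]]
```

View pics/s11o.png

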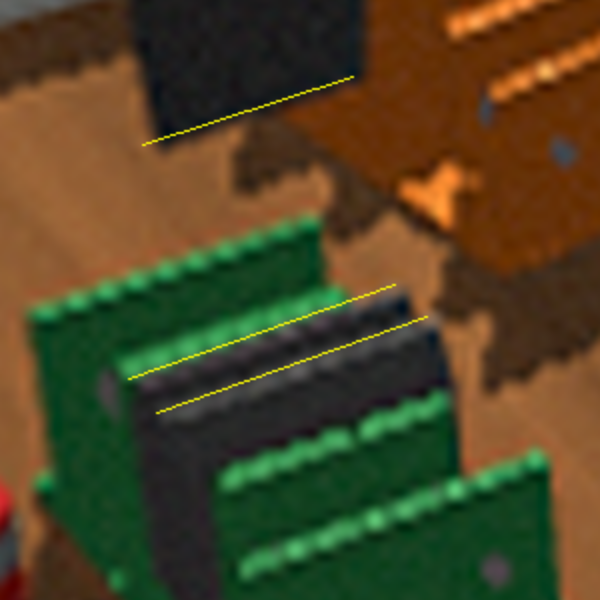

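The foot and groove lines agree to about 1 mm in the side view, well within the 15 mm groove. Descending.

carry_out([
  [0,15,-0.3,-0.1,0,0,0],
  [0,15,-0.3,-0.1,0,0,0],
  [0,15,-0.3,-0.1,0,0,0],
  [0,15,-0.3,-0.1,0,0,0],
  [0,10,0,0,0,0,0],
])

```text
clock: 14.1
tool_pos: [0.5204, 0.1829, 0.1708]
orientation: [[-0.001, -0.998, -0.057], [-0.0, -0.057, 0.998], [-1.0, 0.001, -0.0]]
wrist_force: [-0.5, -0.1, -1.3]
gripper_width: 0.011
```

carry_out([
  [0,5,0,0,0,0,0],
  [0,4,0,0,0,0,0],
  [0,4,0,0,0,0,0],
  [0,4,0,0,0,0,0],
  [0,4,0,0,0,0,0],
])

```text
clock: 14.72
tool_pos: [0.5217, 0.1833, 0.1521]
orientation: [[0.002, -0.998, -0.057], [0.001, -0.057, 0.998], [-1.0, -0.002, 0.001]]
wrist_force: [0.1, 0.6, 1.7]
gripper_width: 0.0113
```

Run:
```python
from plan import *
s=save('side','s12.png'); crop(s,150,80,250,200,5,'s12c.png')
plan([.521,.183,.094],np.pi/2+.0586,5)
```

```text
pos [0.5214 0.1832 0.1514] w deg [-0.0696  0.0262  0.0748] D [ -0.3956  -0.1953 -57.3695] F [1.0693 1.0212 1.6554] grip 0.011233862947426666 t 14.775
[11.5  0.1 -0. ] [-0.01  0.01  0.01]
[11.5  0.1 -0. ] [-0.01  0.01  0.01]
[11.5  0.1 -0. ] [-0.01  0.01  0.01]
[11.5  0.1 -0. ] [-0.01  0.01  0.01]
[11.5  0.1 -0. ] [-0.01  0.01  0.01]
```

View pics/s12c.png

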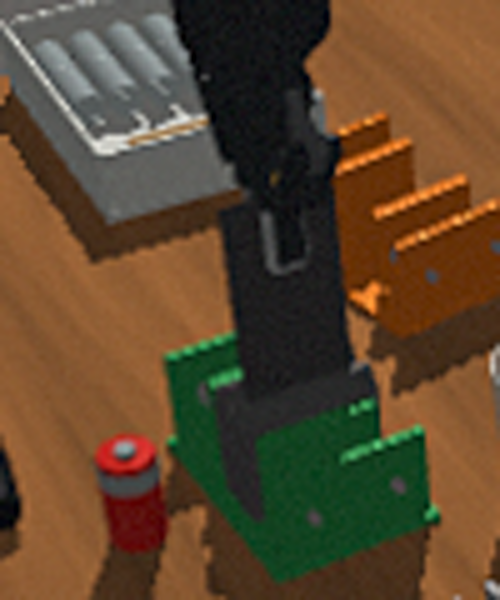

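The foot is in the groove, and a light 3 N upward force shows the plates spreading. Continuing down.

carry_out([
  [0,5,0,0,0,0,0],
  [0,5,0,0,0,0,0],
  [0,5,0,0,0,0,0],
  [0,5,0,0,0,0,0],
  [0,5,0,0,0,0,0],
])

```text
clock: 15.4
tool_pos: [0.5208, 0.183, 0.1258]
orientation: [[-0.0, -0.998, -0.057], [-0.0, -0.057, 0.998], [-1.0, 0.0, -0.0]]
wrist_force: [-0.1, 0.4, 2.8]
gripper_width: 0.011
```

Run:
```python
from plan import *
s=save('side','s13.png'); crop(s,150,80,250,200,5,'s13c.png')
plan([.521,.183,.094],np.pi/2+.0586,5)
```

```text
pos [0.5205 0.1829 0.1252] w deg [-0.0749 -0.0066 -0.0492] D [  0.4745   0.0851 -31.2376] F [ 1.3827  1.2146 -1.6331] grip 0.011682231951249563 t 15.45
[ 6.2 -0.1  0. ] [-0.01 -0.   -0.01]
[ 6.2 -0.1  0. ] [-0.01 -0.   -0.01]
[ 6.2 -0.1  0. ] [-0.01 -0.   -0.01]
[ 6.2 -0.1  0. ] [-0.01 -0.   -0.01]
[ 6.2 -0.1  0. ] [-0.01 -0.   -0.01]
```

View pics/s13c.png

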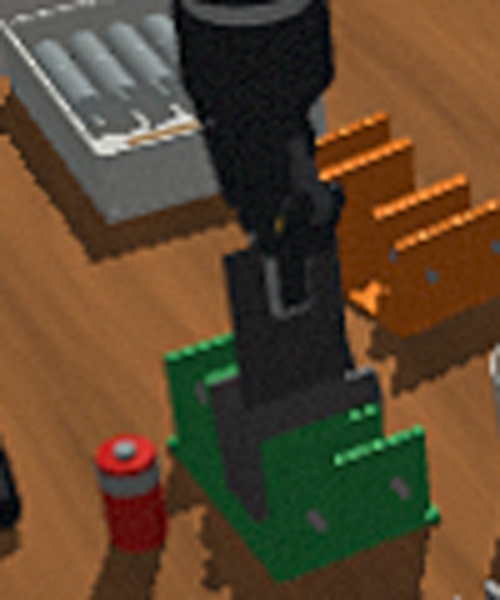

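carry_out([
  [0,5,0,0,0,0,0],
  [0,5,0,0,0,0,0],
  [0,5,0,0,0,0,0],
  [0,5,0,0,0,0,0],
  [0,4,0,0,0,0,0],
])

```text
clock: 16.08
tool_pos: [0.5205, 0.1827, 0.1016]
orientation: [[-0.001, -0.998, -0.057], [-0.001, -0.057, 0.998], [-1.0, 0.001, -0.001]]
wrist_force: [-0.4, -0.6, 1.1]
gripper_width: 0.0114
```

carry_out([
  [0,3,0,0,0,0,0],
  [0,2,0,0,0,0,0],
  [0,1,0,0,0,0,0],
  [0,1,0,0,0,0,0],
  [0,0,0,0,0,0,0],
])

```text
clock: 16.7
tool_pos: [0.521, 0.1828, 0.0954]
orientation: [[0.0, -0.998, -0.057], [-0.0, -0.057, 0.998], [-1.0, -0.0, -0.0]]
wrist_force: [1.1, -2.3, 1.6]
gripper_width: 0.0111
```

carry_out([
  [0,1,0,0,0,0,0],
  [0,0.5,0,0,0,0,0],
  [0,0.5,0,0,0,0,0],
  [0,0,0,0,0,0,0],
  [0,0,0,0,0,0,0],
])

```text
clock: 17.32
tool_pos: [0.5213, 0.1829, 0.0952]
orientation: [[0.002, -0.998, -0.057], [-0.0, -0.057, 0.998], [-1.0, -0.002, -0.0]]
wrist_force: [-3.4, -2.2, 14.3]
gripper_width: 0.0114
```

Run:
```python
from plan import *
s=save('side','s14.png'); crop(s,150,80,250,200,5,'s14c.png')
plan([.521,.183,.094],np.pi/2+.0586,5)
```

```text
pos [0.5213 0.1829 0.0952] w deg [-0.0783 -0.0163  0.0919] D [-0.3149  0.0748 -1.1862] F [-2.8323 -2.3549 15.2063] grip 0.011358536102793729 t 17.375
[0.2 0.1 0. ] [-0.02 -0.    0.02]
[0.2 0.1 0. ] [-0.02 -0.    0.02]
[0.2 0.1 0. ] [-0.02 -0.    0.02]
[0.2 0.1 0. ] [-0.02 -0.    0.02]
[0.2 0.1 0. ] [-0.02 -0.    0.02]
```

View pics/s14c.png

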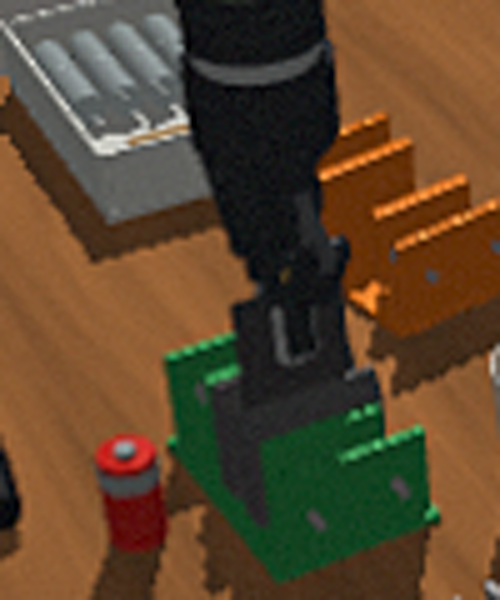

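It is on the floor (15 N upward, at the expected height). Relieving the preload, releasing and backing off.

carry_out([
  [0,-1,0,0,0,0,0],
  [10,0,0,0,0,0,0],
  [20,0,0,0,0,0,0],
  [30,0,0,0,0,0,0],
  [40,0,0,0,0,0,0],
])

```text
clock: 18.0
tool_pos: [0.5208, 0.1832, 0.0941]
orientation: [[-0.0, -0.998, -0.057], [0.0, -0.057, 0.998], [-1.0, 0.0, 0.0]]
wrist_force: [0.6, -0.5, -0.9]
gripper_width: 0.0339
```

carry_out([
  [40,-8,0,0,0,0,0],
  [40,-20,0,0,0,0,0],
  [40,-35,0,0,0,0,0],
  [40,-45,0,0,0,0,0],
  [40,-45,0,0,0,0,0],
])

```text
clock: 18.62
tool_pos: [0.5207, 0.183, 0.2491]
orientation: [[0.0, -0.998, -0.057], [0.0, -0.057, 0.998], [-1.0, -0.0, 0.0]]
wrist_force: [0.8, 1.1, 0.5]
gripper_width: 0.0345
```

carry_out([
  [40,0,30,0,0,0,0],
  [40,0,40,0,0,0,0],
  [40,0,40,0,0,0,0],
  [40,0,40,0,0,0,0],
  [40,0,20,0,0,0,0],
])

```text
clock: 19.25
tool_pos: [0.3491, 0.1731, 0.2478]
orientation: [[0.0, -0.998, -0.058], [0.0, -0.058, 0.998], [-1.0, -0.0, 0.0]]
wrist_force: [0.3, 0.4, 0.7]
gripper_width: 0.0339
```

Run:
```python
from plan import *
s=save('side','s15.png'); crop(s,150,80,250,200,5,'s15c.png')
im=save('top','t15.png'); crop(im,130,190,230,275,7,'t15c.png'); crop(im,255,180,415,280,5,'t15b.png')
o=bot.get_obs(); print(o['clock'],o['tool_pos'],o['wrist_force'])
```

```text
19.35 [0.3493 0.1732 0.2478] [ 0.3192 -0.0736 -0.2102]
```

View pics/s15c.png

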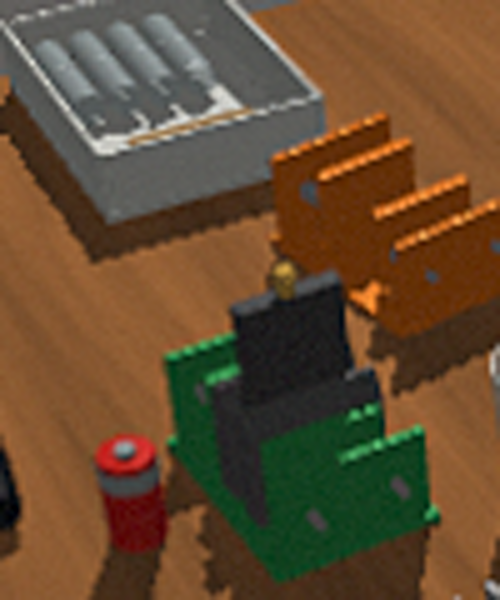

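View pics/t15.png

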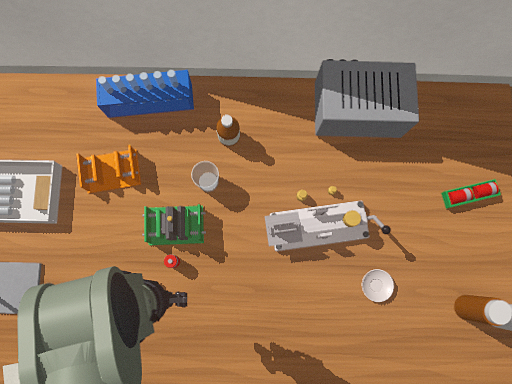

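View pics/t15c.png

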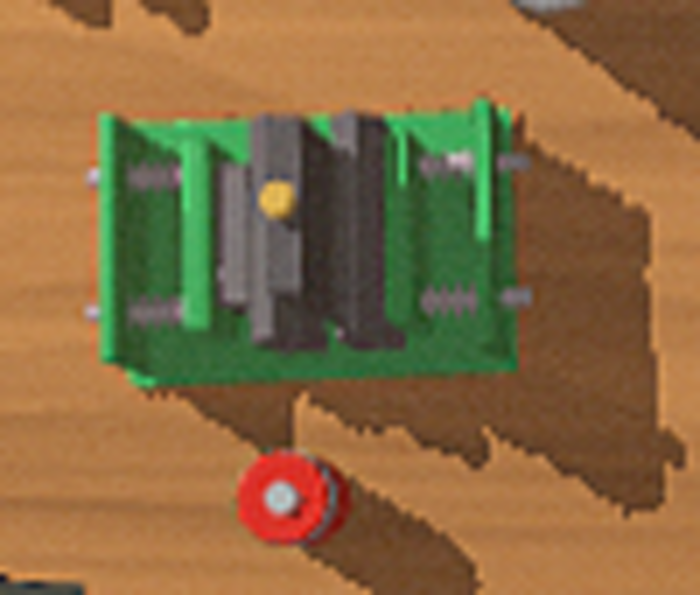

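Run:
```python
from plan import *
r=[.5208,.1831,.0586]
L=T(r,[[0,0,.145],[0,0,.141],[-.03,-.006,.131],[.03,-.006,.131]])
print((proj('top',L)+.5-[130,190])*7); print((proj('side',L)+.5-[150,80])*5)
print(tri([('top',[169.1,217.7]),('side',[206.6,133.3])]))
```

```text
[[277.2318 203.2455]
 [279.3705 204.7222]
 [303.3733 296.5849]
 [301.5906 119.6428]]
[[277.1651 268.3436]
 [277.9042 274.8709]
 [232.3617 314.1675]
 [336.2652 279.0001]]
[0.5241 0.1832 0.1432]
```

View pics/t15b.png

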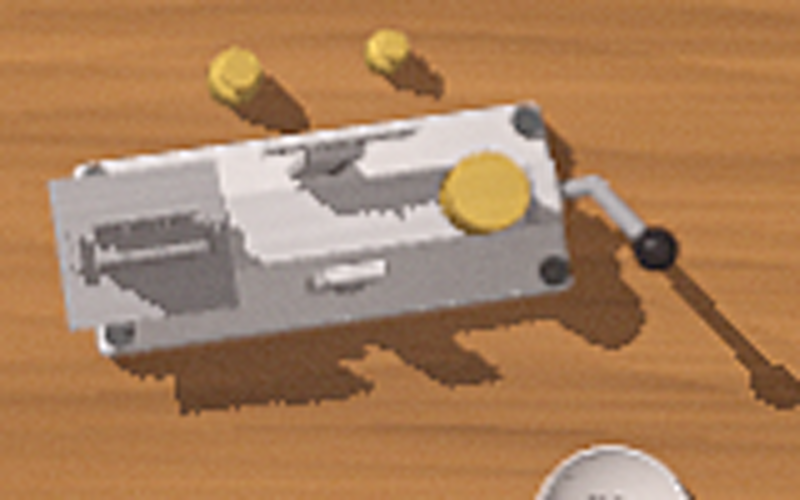

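The terminal triangulates to (0.524, 0.183, 0.143) against an expected (0.521, 0.183, 0.145), so the electrode is upright and seated. The lever and beam are arrested, the bystanders have not moved, and the robot is clear. Handing in.

```bash
python3 -c "
from h import *
print(ticket.sign_off())"
```

```text
the job is handed in; nothing more can be done
None
```

The electrode was checked on the balance, moved into the green rack and handed in at about 19 s of the 56 s allowed; the sign-off reports no verdict.

- **Balance check:** I pushed the arrest lever to its stop at about 9 N, and the camera showed the pan sunk to roughly 0.13–0.14 rad. I then brought the lever back to its other stop, with the beam level before I touched the electrode. In the last picture the lever is still at 0 and the beam is still level.
- **Placing:** I lifted the electrode clear of the cradle, turned it and slid it between the two large plates with only a few newtons of resistance. It met the rack floor at the expected height, showing about 15 N. I then released it and backed off.
- **Last checks:** The brass terminal triangulated to within about 3 mm of the upright, seated, centred position. All three stored plates were still standing and no bystander had visibly moved. The arm was clear with about zero force.
- **Discrepancies:** The side camera ran about 1 px off my fitted positions, within its calibration. The rack-to-foot offset seen in that view was about 1 mm, and no check failed.

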